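# Pop open the rivet case

### The arm

A 6-joint arm with a two-finger parallel gripper is mounted at the origin on the work surface. World frame = base frame: x ahead of the robot, y to its left, z up, the work surface at z = 0. Lengths are in m, angles in degrees, forces in N, time in s.
With the tool pointing down it reaches from about 0.3 to 0.75 m from the base axis. Payload 8.5 kg.
Tool frame: the origin (TCP) lies on the centre line of the jaws, within the pads' length; the fingertips stand 14 mm ahead of it and the grasp point (between the pads) lies 5 mm behind it; z points along the fingers, x is the direction in which the jaws open and shut, and the axes are right-handed (so a half turn about z gives the same grasp; the last joint's range is limited). The gripper opens to 85 mm and grips with 20 to 120 N. Pads are 22 mm wide; open, the fingers measure 114 mm over their backs; the gripper's body (76 mm by 85 mm) begins 54 mm behind the grasp point. The pads swing forward as they close: fully open they stand 13 mm farther back than shut.
Start: joints at [62.55, 21.807, 74.336, -0, 83.858, -12.336], TCP at [0.143, 0.531, 0.245] pointing down, gripper open.
Joint ranges: [-178.18, 178.18], [-50.72, 133.34], [12.68, 142.11], [-81.47, 261.47], [9.98, 163.14], [-165.26, 165.26]. Speed limits (degrees/s): [136.94, 136.94, 180, 180, 180, 180].

### API

Orientations are given as a 3x3 rotation matrix whose columns are the frame's x, y, z axes.
In Python, from rig import * gives the robot as it stands.
- The arm moves only by the shell command python3 -m crank 'ROWS' [FORCE]. ROWS is JSON, one flat list of numbers, 7 for each row, row after row: the turn, a rotation vector about the world's x, y, z in rad, then the shift along the world's x, y, z in m, then the opening in per cent of the stroke, from 0 (shut) to 100 (fully open). A call has 1 to 20 rows; each row shifts and turns the commanded pose from where the row before left it; what a row does not reach is not made up. A row lasts 1/10 s, in which the tool goes at most 50 mm and 8.59 degrees, less where a joint would pass 70% of its speed; a pose out of reach is approached as far as the arm can. A call is refused whole if a number of a shift passes 0.05 or a number of a turn 0.15, either way. A call with a gripper value outside its range is refused whole. The fingers move at their own pace and stop on an object; FORCE is the grip in N (left out, the last holds). Time passes only in rows, so rows that do not move let the fingers close. It gives the time, the measured TCP pose, the force and the opening at its end, in the units of the state.
- observe(): the state, without advancing time (a new reading comes with each control period).
- get_image(name): name is "scene" or "top"; returns a dict with "frame" (400x640x3 uint8, red, green, blue), "fov_y" (degrees; the focal length in pixels is half the picture's height over the tangent of half this angle, whatever the lens; pixels are square), "cx", "cy" (the principal point, pixels), "world_to_cam" (4x4, takes a point from world to camera coordinates). Camera axes: x right, y up, looking along -z (the intrinsics and any distortion apply to the point x, -y, -z); pixel columns grow to the right and rows downward; lengths in m; the calibration is good to about 2 mm. A picture is of the moment at which its call begins. There is no depth.
- close_job(): hands the job in, once; it reports no verdict.
The state is a dict: "time_s": time; "q": joint angles; "qvel": joint speeds; "joint_efforts": joint torques, N m; "position": TCP position; "tool_rot": TCP orientation; "ft_force": force on the tool from outside, world axes, zero at the start; "wrist_torque": the same for the moment, N m; "grip_width": finger opening in m.
Only numpy, scipy, OpenCV 4.12 (cv2) and the standard library are available. Lean on these libraries where they do the work, as an engineer would, in place of code of your own. Each camera call takes 0.05 s, during which the arm holds its last target. There are 200 camera calls.

### The job

Press down the release tab on the front of the rivet case so that its lid springs up, then push the lid back until it is fully open and stays there by itself. Only press and push: do not squeeze or force any part of the case, and leave the two sockets and the plain tin standing where they are.

Things in the scene. Friction and masses are not known exactly. Their poses are not given: they have to be found in the camera images.
- case: rivet case: grey sheet-metal box 120 deep (x) x 150 wide (y) x 60 high mm, screwed to the bench, with a flat bare-aluminium lid on it (120 x 150 x 6 mm, top face 66 mm above the bench when shut). Origin: centre of its underside, on the bench. x points from the front (tab side, towards the robot) to the hinge side, y along the hinge, z up
- tab_pad (a point): point to press: on top of the black tab that sticks out of the middle of the case's front (case frame x -105, y 0, z 45 mm at rest). Tab 36 mm wide (y); free end 10 mm farther out; inward its top is flat for 33 mm up to a hook (30 wide, top 71 mm above bench) that tilts outwards 8 mm when pressed. Press straight down: 9 mm of travel, 2 N to start, 5 N at its stop; springs back
- case_tab (a joint): tilt of the release tab in rad: 0 at rest, 0.25 fully down; from about 0.15 the hook is clear and the lid is set free
- case_lid (a joint): lid angle, rad: 0 shut, 1.95 fully open at its stop (22 degrees beyond upright). Set free, a spring lifts it in about 1 s to about 0.94, where it rests. Then push it on, 1 N at its edge; let go before upright it sinks back to the spring, beyond about 1.8 it falls open and stays. Lid 120 g, no handle
- hinge (a point): middle of the lid's hinge line: case frame x 60, y 0, z 63 mm. The line runs along the case's y; it does not move
- lid_edge (a point): middle of the lid's front (free) edge, at half its thickness, 120 mm from the hinge line; it moves with the lid. A small latch tongue (24 mm wide, 6 mm) sticks out of the edge here
- socket_a: a chrome wrench socket used as a pattern weight, standing loose on the bench in front of one corner of the case; 30 mm across, 38 high. Origin: centre of its underside
- socket_b: a second such socket, in front of the other corner of the case
- tin: a plain loose tin with a fixed aluminium top and a small black knob, 92 x 102 x 62 mm (78 mm with the knob), no tab and no hinge, standing on the other side of the bench; not part of the job. Origin: centre of its underside
There are look-alikes about, which are no part of the job. Leave any turquoise look-alike of the socket_b alone.

How it is judged (in metres and radians):
On the way:
1. the tab has been pressed and the lid has sprung up part of the way (value of joint case_lid between 0.6 and 1.45 rad), for 0.2 s.
At the end, for the whole second after the job is handed in: The lid rests fully open (joint above 1.82 of 1.95 rad) and still, the tab has sprung back (below 0.06 rad), and the sockets and the tin stand upright within 20 mm of where they started (value of joint case_lid above 1.82 rad and velocity of joint case_lid between -0.1 and 0.1 rad/s and value of joint case_tab below 0.06 rad and distance of each of socket_a, socket_b, tin from where it was at the start of the episode below 0.02 m and angle between each of socket_a, socket_b, tin's own z axis and vertical below 0.2 rad); the robot touches nothing.
It fails at once if a socket or the tin is lifted, shoved (over 20 mm) or tipped (distance of any of socket_a, socket_b, tin from where it was at the start of the episode above 0.02 m or angle between any of socket_a, socket_b, tin's own z axis and vertical above 0.35 rad).
It fails at once if the case, its tab or its lid is squeezed or forced (over 40 N from the fingers) (contact force between the fingers and case above 40 N).
It also fails if it takes over 48 s, if anything falls off the work surface, if the arm or the gripper's body presses on something with over 40 N, if the wrist force passes 120 N, or if a joint passes its speed limit or range.

## Working session

There is one attempt and no reset: what is moved stays moved. The work goes in short steps, Python scripts to look and compute and a shell command to move; the robot and the scene stay as the last step left them, time stands still between calls to the robot, and variables do not carry over. Pictures are saved under pics/ and viewed, about 8 in all and at most 12, crops included, and the job is handed in when it is done.

```bash
ls; mkdir -p pics; python3 - <<'E'
from rig import *
import cv2
o=observe();print(o['time_s'],o['position'],o['tool_rot'],o['ft_force'],o['grip_width'])
for n in("scene","top"):
    g=get_image(n);cv2.imwrite(f'pics/{n}0.png',g['frame'][:,:,::-1]);print({k:(v.tolist() if hasattr(v,'tolist') else v) for k,v in g.items() if k!='frame'})
E
```

```text
pics
0.0 [0.14330476 0.53071842 0.2447014 ] [[ 2.60757563e-01  9.65404084e-01 -6.68522704e-04]
 [ 9.65403234e-01 -2.60758245e-01 -1.31649706e-03]
 [-1.44527444e-03 -3.02107416e-04 -9.99998910e-01]] [ 0.27339258 -0.39054375 -0.11402197] 0.08524557190416054
{'fov_y': 44.47974792020584, 'cx': 312.74299823279244, 'cy': 201.53267408325107, 'world_to_cam': [[-0.1714269637553069, 0.985032174013371, 0.01801144791872572, 0.10204131449726621], [-0.6757813065516441, -0.13087134189969118, 0.7253911479917073, 0.3250624850000447], [0.7168908018750063, 0.11217980222779152, 0.688101206334609, -1.4210641858305726], [0.0, 0.0, 0.0, 1.0]]}
{'fov_y': 42.9800575359503, 'cx': 325.6430052516844, 'cy': 191.2042865856334, 'world_to_cam': [[0.023547748385553107, -0.9996744777258558, 0.009820495379973641, -0.02512371368191783], [0.9815033979849244, 0.02498433106467362, 0.18980743648576676, -0.5595469507765944], [-0.1899910084451848, 0.005169311829265693, 0.9817722215082242, -0.9506506824509954], [0.0, 0.0, 0.0, 1.0]]}
```

View pics/scene0.png

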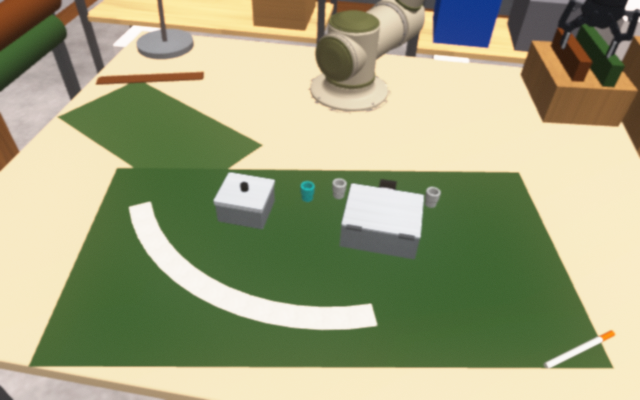

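View pics/top0.png

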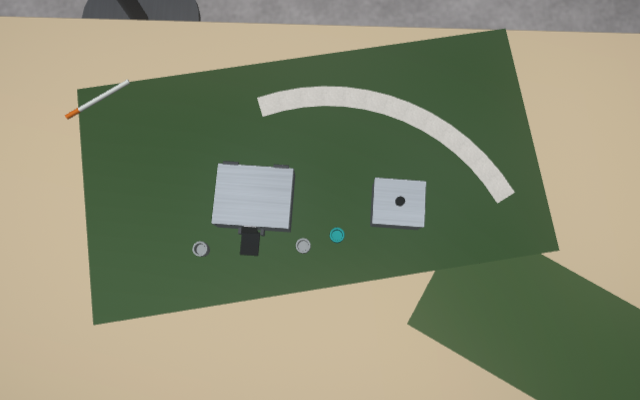

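The scene view shows the case at about (383,220) with the tab towards the robot at (388,185). The sockets are at (339,188) and (433,196), the turquoise decoy at (307,190) and the tin at (245,200). In the top view the lid is centred at about (253,197), the tab at (250,241), the sockets at (200,249) and (303,245), and the tin at (400,203).

```bash
cat > h.py <<'E'
import numpy as np,cv2
from rig import *
def K(g):
    f=g['frame'].shape[0]/2/np.tan(np.radians(g['fov_y'])/2);return f,g['cx'],g['cy']
def ray(g,u,v):
    f,cx,cy=K(g);T=np.array(g['world_to_cam']);R=T[:3,:3]
    return -R.T@T[:3,3],R.T@np.array([(u-cx)/f,-(v-cy)/f,-1])
def onz(g,u,v,z):
    c,d=ray(g,u,v);return c+d*(z-c[2])/d[2]
def proj(g,p):
    f,cx,cy=K(g);T=np.array(g['world_to_cam']);c=T[:3,:3]@np.array(p)+T[:3,3]
    return np.array([cx-f*c[0]/c[2],cy+f*c[1]/c[2]])
E
python3 - <<'E'
from h import *
def big(m,x0,x1,y0,y1):
    a=np.zeros_like(m);a[y0:y1,x0:x1]=m[y0:y1,x0:x1]
    n,l,s,c=cv2.connectedComponentsWithStats(a);i=1+s[1:,4].argmax();return (l==i).astype(np.uint8)
G={n:get_image(n) for n in('top','scene')}
for n,b in(('top',(205,300,155,240)),('scene',(335,430,180,262))):
    g=G[n];m=(g['frame'].min(2)>(120 if n=='top' else 150)).astype(np.uint8)
    m=big(m,*b);c=max(cv2.findContours(m,0,2)[0],key=cv2.contourArea)
    r=cv2.minAreaRect(c)
    q=cv2.approxPolyDP(cv2.convexHull(c),6,True)[:,0]
    P=np.array([onz(g,u,v,.066) for u,v in q]);
    rw=cv2.minAreaRect((np.array([onz(g,u,v,.066)[:2] for u,v in c[:,0]])*1000).astype(np.float32))
    print(n,m.sum(),q.tolist(),P.round(3).tolist(),rw)
g=G['top'];f=g['frame']
for nm,b in(('sR',(290,315,233,257)),('sL',(188,212,237,260))):
    m=big((f.min(2)>75).astype(np.uint8),*b);c=max(cv2.findContours(m,0,2)[0],key=cv2.contourArea);(u,v),r=cv2.minEnclosingCircle(c)
    print(nm,u,v,r,onz(g,u,v,.038).round(3))
m=big((f.max(2)<22).astype(np.uint8),236,268,226,262);c=max(cv2.findContours(m,0,2)[0],key=cv2.contourArea)
print('tab',m.sum(),cv2.boundingRect(c),[onz(g,*p,.045).round(3).tolist() for p in cv2.boxPoints(cv2.minAreaRect(c))])
cr=cv2.resize(f[140:270,180:320],None,fx=5,fy=4.6,interpolation=2);cv2.imwrite('pics/c1.png',np.clip(cr[:,:,::-1].astype(int)*2,0,255).astype(np.uint8))
E
```

```text
top 4618 [[218, 164], [291, 168], [288, 227], [212, 223]] [[0.607, 0.202, 0.066], [0.602, 0.058, 0.066], [0.486, 0.059, 0.066], [0.49, 0.206, 0.066]] ((545.3908081054688, 131.10092163085938), (148.7999725341797, 120.89312744140625), 87.49467468261719)
scene 3308 [[423, 195], [419, 237], [342, 224], [353, 183]] [[0.492, 0.21, 0.066], [0.611, 0.203, 0.066], [0.604, 0.057, 0.066], [0.482, 0.065, 0.066]] ((546.706787109375, 132.93661499023438), (150.6720733642578, 126.30245971679688), 87.38690185546875)
sR 303.0 245.0 8.062357902526855 [0.454 0.031 0.038]
sL 199.4545440673828 248.18182373046875 8.194531440734863 [0.443 0.233 0.038]Traceback (most recent call last):
  File "<stdin>", line 18, in <module>
  File "<stdin>", line 4, in big
ValueError: attempt to get argmax of an empty sequence
```

```bash
python3 - <<'E'
from h import *
g=get_image('top');f=g['frame'].copy()
S=5;cr=cv2.resize(f[140:260,180:320],None,fx=S,fy=S,interpolation=2);cr=np.clip(cr[:,:,::-1].astype(int)*2,0,255).astype(np.uint8).copy()
a=np.radians(-2.5);ex=np.array([np.cos(a),np.sin(a)]);ey=np.array([-ex[1],ex[0]])
def W(x,y,z):return np.r_[np.array([.546,.132])+x*ex+y*ey,z]
for x,y,z in[(-.105,0,.045),(-.115,.018,.045),(-.115,-.018,.045),(-.06,.075,.066),(-.06,-.075,.066),(.06,.075,.066),(.06,-.075,.066),(-.072,.015,.071),(-.072,-.015,.071)]:
    u,v=(proj(g,W(x,y,z))-[180,140]+.5)*S;cv2.circle(cr,(int(u),int(v)),3,(0,0,255),-1)
cv2.imwrite('pics/c2.png',cr);print(W(-.108,0,0),W(.083,0,0))
E
```

```text
[0.43810279 0.13671089 0.        ] [0.628921   0.12837959 0.        ]
```

View pics/c2.png

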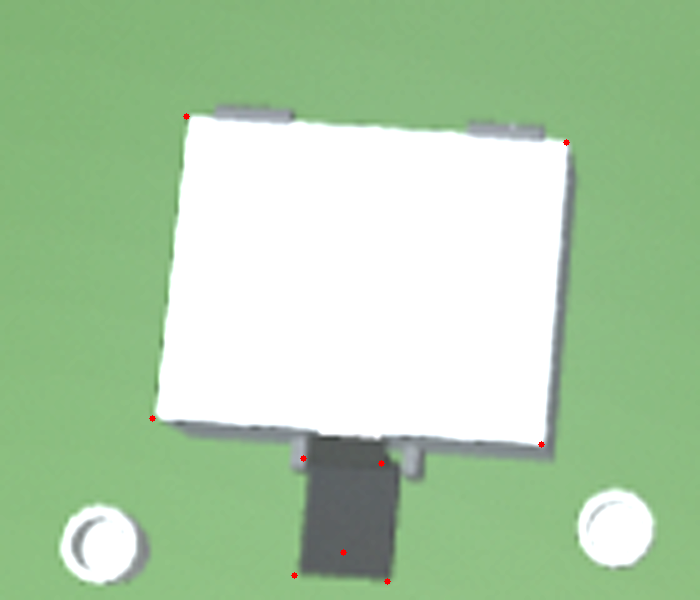

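```bash
python3 -m crank '[0,0,0.0183,0.0246,-0.0328,0,0, 0,0,0.0183,0.0246,-0.0328,0,0, 0,0,0.0183,0.0246,-0.0328,0,0, 0,0,0.0183,0.0246,-0.0328,0,0, 0,0,0.0183,0.0246,-0.0328,0,0, 0,0,0.0183,0.0246,-0.0328,0,0, 0,0,0.0183,0.0246,-0.0328,0,0, 0,0,0.0183,0.0246,-0.0328,0,0, 0,0,0.0183,0.0246,-0.0328,0,0, 0,0,0.0183,0.0246,-0.0328,0,0, 0,0,0.0183,0.0246,-0.0328,0,0, 0,0,0.0183,0.0246,-0.0328,0,0, 0,0,0,0,0,0,0, 0,0,0,0,0,0,0]'
```

```text
time_s: 1.65
position: [0.4386, 0.137, 0.2451]
tool_rot: [[0.046, 0.999, -0.001], [0.999, -0.046, 0.0], [0.0, -0.001, -1.0]]
ft_force: [0.0, -0.9, 0.1]
grip_width: -0.0
```

The crop overlay shows the lid corners matching within about 1 mm. The tab's real centre line is about 2 mm to the right (-y) of the prediction, so I shift -y by 2.5 mm and descend to just above the tab.

```bash
python3 -m crank '[0,0,0,0,-0.0025,-0.03,0, 0,0,0,0,0,-0.04,0, 0,0,0,0,0,-0.04,0, 0,0,0,0,0,-0.03,0, 0,0,0,0,0,-0.02,0, 0,0,0,0,0,-0.015,0, 0,0,0,0,0,0,0, 0,0,0,0,0,0,0]'
```

```text
time_s: 2.45
position: [0.4383, 0.1356, 0.0708]
tool_rot: [[0.043, 0.999, 0.0], [0.999, -0.043, 0.0], [0.0, 0.0, -1.0]]
ft_force: [-0.5, 0.3, -0.6]
grip_width: -0.0001
```

```bash
python3 -m crank '[0,0,0,0,0,-0.005,0, 0,0,0,0,0,-0.004,0, 0,0,0,0,0,-0.003,0, 0,0,0,0,0,0,0]'; python3 -c "
from h import *
g=get_image('scene');f=g['frame'][120:280,280:480];cv2.imwrite('pics/s1.png',cv2.resize(f,None,fx=3.5,fy=3.5,interpolation=2)[:,:,::-1])"
```

```text
time_s: 2.85
position: [0.4385, 0.1349, 0.0582]
tool_rot: [[0.044, 0.999, -0.0], [0.999, -0.044, 0.0], [0.0, -0.0, -1.0]]
ft_force: [-0.2, 1.0, 1.9]
grip_width: -0.0
```

View pics/s1.png

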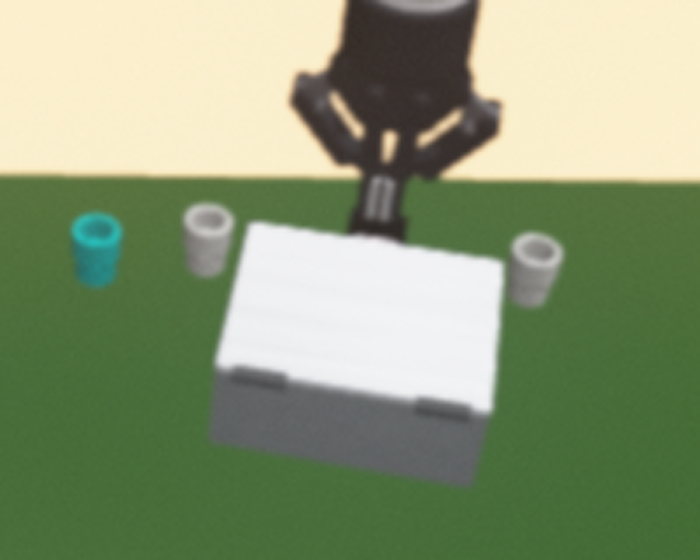

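The fingertips sit on the tab behind the lid's front edge, at about (380,235) in the crop. The sockets are clear, and the force reads 1.9 N. Now press.

```bash
python3 -m crank '[0,0,0,0,0,-0.002,0, 0,0,0,0,0,-0.002,0, 0,0,0,0,0,-0.002,0, 0,0,0,0,0,-0.001,0, 0,0,0,0,0,0,0, 0,0,0,0,0,0,0, 0,0,0,0,0,0,0, 0,0,0,0,0,0,0, 0,0,0,0,0,0,0, 0,0,0,0,0,0,0, 0,0,0,0,0,0,0]'; python3 -c "
from h import *
g=get_image('scene');f=g['frame'][80:280,280:480];cv2.imwrite('pics/s2.png',cv2.resize(f,None,fx=3,fy=3,interpolation=2)[:,:,::-1])"
```

```text
time_s: 4.0
position: [0.4385, 0.1349, 0.0514]
tool_rot: [[0.044, 0.999, -0.0], [0.999, -0.044, 0.0], [0.0, -0.0, -1.0]]
ft_force: [-3.2, 1.8, 5.0]
grip_width: 0.0
```

View pics/s2.png

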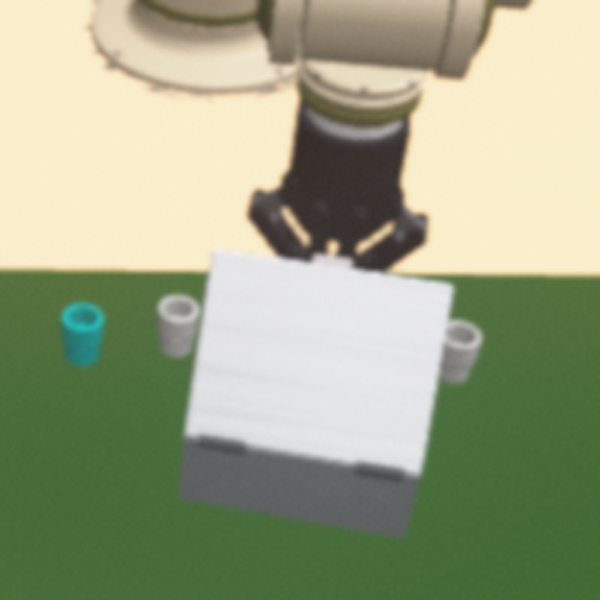

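The lid has come free and is up part of the way, its edge at about (330,262) in the crop. It may be leaning on the gripper (Fx -3 N), so I back off up and away and measure the angle.

```bash
python3 -m crank '[0,0,0,-0.005,0,0.008,0, 0,0,0,-0.015,0,0.008,0, 0,0,0,-0.02,0,0.01,0, 0,0,0,-0.02,0,0.02,0, 0,0,0,0,0,0,0, 0,0,0,0,0,0,0, 0,0,0,0,0,0,0, 0,0,0,0,0,0,0, 0,0,0,0,0,0,0, 0,0,0,0,0,0,0]'; python3 - <<'E'
from h import *
for n,(a,b,c,d) in{'scene':(60,260,280,480),'top':(110,270,170,330)}.items():
    g=get_image(n);f=g['frame'];cv2.imwrite(f'pics/{n}3.png',cv2.resize(f[a:b,c:d],None,fx=3,fy=3,interpolation=2)[:,:,::-1])
    for th in(0.3,.6,.8,.94,1.1):
        x=.06-.12*np.cos(th);z=.063+.12*np.sin(th);P=[.546+x,.132-.035*x,z];print(n,th,((proj(g,P)-[c,a])*3).round())
E
cd pics; python3 -c "
import cv2,numpy as np
a=cv2.imread('scene3.png');b=cv2.imread('top3.png');b=cv2.resize(b,None,fx=.4,fy=.4) if 0 else b
h=max(a.shape[0],b.shape[0]);p=lambda i:cv2.copyMakeBorder(i,0,h-i.shape[0],0,0,0)
i=np.hstack([p(a),p(b)]);cv2.imwrite('both3.png',cv2.resize(i,(792,int(h*792/i.shape[1]))));print(i.shape)"
```

```text
time_s: 5.05
position: [0.3787, 0.1348, 0.097]
tool_rot: [[0.044, 0.999, -0.001], [0.999, -0.044, -0.0], [-0.0, -0.001, -1.0]]
ft_force: [-0.1, -0.8, 1.2]
grip_width: 0.0001
scene 0.3 [324. 355.]
scene 0.6 [328. 332.]
scene 0.8 [329. 325.]
scene 0.94 [329. 325.]
scene 1.1 [329. 329.]
top 0.3 [231. 333.]
top 0.6 [226. 300.]
top 0.8 [224. 269.]
top 0.94 [223. 245.]
top 1.1 [223. 214.]
(600, 1080, 3)
```

View pics/both3.png

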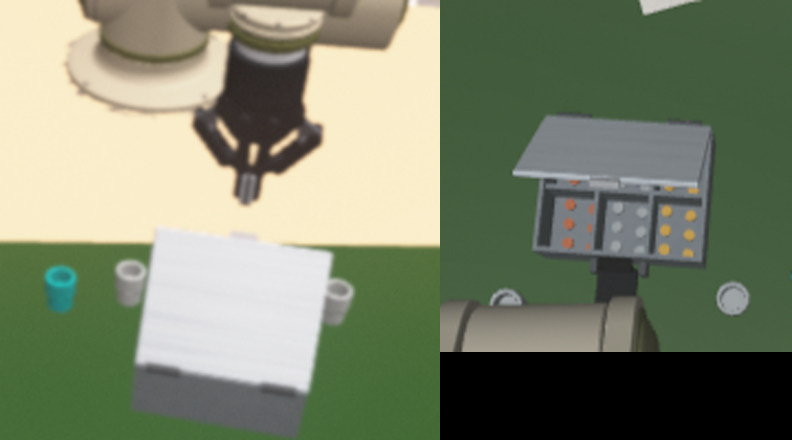

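The lid rests at about 0.94 rad: the tongue in the top crop matches the 0.94 projection. The tab is up again and the gripper is free. Next I push the front edge from inside, 35 mm to the -y side of the tongue.

```bash
python3 -m crank '[0,0,0,0,-0.0175,0.023,0, 0,0,0,0.005,-0.0175,0.022,0, 0,0,0,0.025,0,0,0, 0,0,0,0.035,0,0,0, 0,0,0,0.035,0,0,0, 0,0,0,0.025,0,0,0, 0,0,0,0.006,0,0,0, 0,0,0,0,0,0,0]'; python3 -m crank '[0,0,0,0.006,0,0.001,0, 0,0,0,0.006,0,0.001,0, 0,0,0,0.006,0,0.001,0, 0,0,0,0.006,0,0.001,0, 0,0,0,0.006,0,0.001,0, 0,0,0,0.006,0,0.001,0, 0,0,0,0.006,0,0.001,0]'; python3 -m crank '[0,0,0,0.006,0,0.002,0, 0,0,0,0.006,0,0.002,0, 0,0,0,0.006,0,0.002,0, 0,0,0,0.006,0,0.002,0, 0,0,0,0.006,0,0.001,0]'; python3 - <<'E'
from h import *
o=[]
for n,(a,b,c,d) in{'scene':(60,260,290,480),'top':(100,270,170,330)}.items():
    g=get_image(n);f=g['frame'];i=cv2.resize(f[a:b,c:d],None,fx=2.2,fy=2.2,interpolation=2)[:,:,::-1];o.append(cv2.copyMakeBorder(i,0,440-i.shape[0],0,0,0))
cv2.imwrite('pics/both4.png',np.hstack(o))
E
```

```text
time_s: 5.95
position: [0.5095, 0.0998, 0.1418]
tool_rot: [[0.044, 0.999, -0.001], [0.999, -0.044, -0.0], [-0.0, -0.001, -1.0]]
ft_force: [-0.5, 0.6, -0.3]
grip_width: -0.0003
time_s: 6.65
position: [0.5524, 0.0998, 0.1509]
tool_rot: [[0.044, 0.999, 0.002], [0.999, -0.044, -0.0], [-0.0, 0.002, -1.0]]
ft_force: [-6.6, -2.6, 17.7]
grip_width: -0.0002
time_s: 7.15
position: [0.5821, 0.0999, 0.1582]
tool_rot: [[0.044, 0.999, -0.0], [0.999, -0.044, 0.0], [0.0, -0.0, -1.0]]
ft_force: [-0.4, -0.5, -0.2]
grip_width: -0.0002
```

View pics/both4.png

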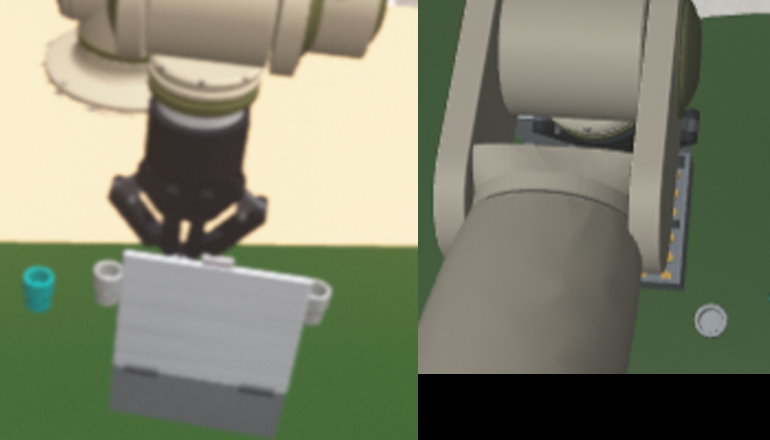

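The lid is near upright, edge at about (215,262) in the left panel. Mid-push there was a brief 18 N upward reading, as the edge caught a finger ledge; it is clear now. I raise the tool 13 mm and push on in small steps.

```bash
python3 -m crank '[0,0,0,0,0,0.007,0, 0,0,0,0,0,0.006,0, 0,0,0,0.005,0,0,0, 0,0,0,0.005,0,0,0, 0,0,0,0.004,0,0,0]'; python3 -m crank '[0,0,0,0.005,0,0,0, 0,0,0,0.005,0,0,0, 0,0,0,0.005,0,0,0, 0,0,0,0,0,0,0]'; python3 -m crank '[0,0,0,0.004,0,0,0, 0,0,0,0.004,0,0,0, 0,0,0,0.003,0,0,0, 0,0,0,0,0,0,0, 0,0,0,0,0,0,0, 0,0,0,0,0,0,0]'; python3 - <<'E'
from h import *
o=[]
for n,(a,b,c,d) in{'scene':(60,260,290,480),'top':(100,270,170,330)}.items():
    g=get_image(n);f=g['frame'];i=cv2.resize(f[a:b,c:d],None,fx=2.2,fy=2.2,interpolation=2)[:,:,::-1];o.append(cv2.copyMakeBorder(i,0,440-i.shape[0],0,0,0))
    if n=='scene':
        for th in(1.2,1.4,1.57,1.7,1.8,1.95):
            x=.06-.12*np.cos(th);z=.063+.12*np.sin(th);print(th,((proj(g,[.546+x,.132-.035*x,z])-[c,a])*2.2).round())
cv2.imwrite('pics/both5.png',np.hstack(o))
E
```

```text
time_s: 7.75
position: [0.596, 0.0998, 0.1712]
tool_rot: [[0.044, 0.999, -0.0], [0.999, -0.044, -0.0], [-0.0, -0.0, -1.0]]
ft_force: [0.2, 0.7, -0.0]
grip_width: -0.0
time_s: 8.15
position: [0.6112, 0.0998, 0.1711]
tool_rot: [[0.044, 0.999, 0.0], [0.999, -0.044, 0.0], [0.0, 0.0, -1.0]]
ft_force: [-0.8, 0.1, 0.6]
grip_width: -0.0
time_s: 8.75
position: [0.6215, 0.0999, 0.1713]
tool_rot: [[0.044, 0.999, -0.0], [0.999, -0.044, 0.0], [0.0, -0.0, -1.0]]
ft_force: [-0.0, 0.2, 0.4]
grip_width: -0.0001
1.2 [219. 245.]
1.4 [217. 257.]
1.57 [215. 272.]
1.7 [213. 285.]
1.8 [211. 297.]
1.95 [208. 318.]
```

View pics/both5.png

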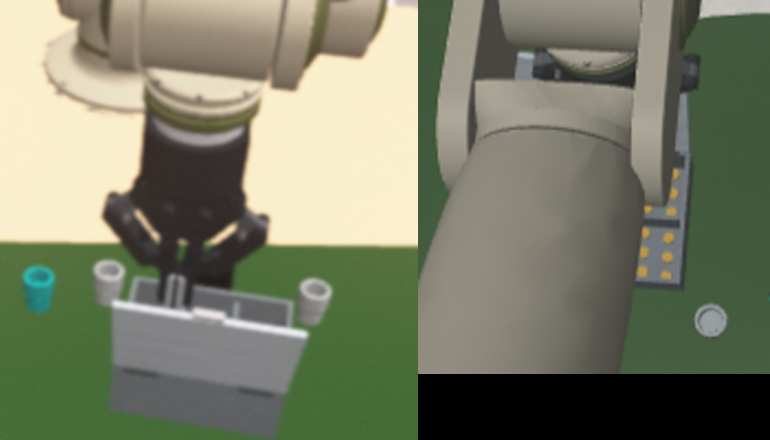

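The tongue is at (208,315) in the left panel, which matches 1.95 rad, so the lid is fully open. I retreat and check.

```bash
python3 -m crank '[0,0,0,-0.01,0,0,0, 0,0,0,-0.02,0,0.01,0, 0,0,0,-0.03,0,0.02,0, 0,0,0,-0.04,0,0.02,0, 0,0,0,-0.04,0,0.02,0, 0,0,0,-0.04,0,0.02,0, 0,0,0,-0.04,0,0.01,0, 0,0,0,-0.04,0,0,0, 0,0,0,-0.03,0,0,0, 0,0,0,0,0,0,0, 0,0,0,0,0,0,0, 0,0,0,0,0,0,0, 0,0,0,0,0,0,0, 0,0,0,0,0,0,0, 0,0,0,0,0,0,0]'; python3 - <<'E'
from h import *
o=[]
for n,(a,b,c,d) in{'scene':(80,260,290,480),'top':(100,270,170,330)}.items():
    g=get_image(n);f=g['frame'];i=cv2.resize(f[a:b,c:d],None,fx=2.2,fy=2.2,interpolation=2)[:,:,::-1];o.append(cv2.copyMakeBorder(i,0,440-i.shape[0],0,0,0))
    for th in(1.7,1.95):
        x=.06-.12*np.cos(th);z=.063+.12*np.sin(th);print(n,th,((proj(g,[.546+x,.132-.035*x,z])-[c,a])*2.2).round())
    if n=='top':
        for p in[(.454,.031,.038),(.443,.233,.038)]:print(proj(g,p).round(1),((proj(g,p)-[c,a])*2.2).round())
cv2.imwrite('pics/both6.png',np.hstack(o))
E
```

```text
time_s: 10.35
position: [0.332, 0.0998, 0.2711]
tool_rot: [[0.044, 0.999, -0.001], [0.999, -0.044, -0.0], [-0.0, -0.001, -1.0]]
ft_force: [0.0, -1.1, -0.3]
grip_width: -0.0
scene 1.7 [213. 241.]
scene 1.95 [208. 274.]
top 1.7 [169.  90.]
top 1.95 [173.  58.]
[302.7 245.1] [292. 319.]
[199.6 248.2] [ 65. 326.]
```

View pics/both6.png

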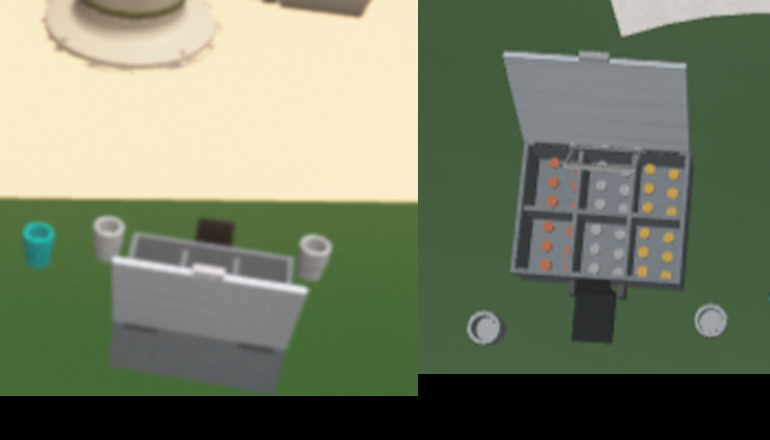

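The lid stays open by itself: its tongue is at (208,272) in the scene panel and (175,57) in the top panel, both matching 1.95 rad. The sockets stand upright at their starting pixels, (67,328) and (292,320) in the top panel. The tab looks back at rest, and the gripper touches nothing.

```bash
python3 -c "
from rig import *
print(close_job())"
```

```text
the job is handed in; nothing more can be done
None
```

I pressed the release tab with the shut fingers (about 5 N at most). The lid sprang up to about 0.94 rad. I then pushed its front edge back past upright until it fell fully open, withdrew the arm and handed the job in at about 10.5 s.

- **Lid:** in both camera views after retreating, it stands at about 1.95 rad by itself.
- **Tab:** it looks sprung back, but I judged that by eye rather than measuring its angle.
- **Sockets:** both stand upright within about 2 mm of where they started.
- **Tin:** the arm stayed well away from it, but the last pictures did not cover it, so I did not measure it again.
- **Force while pushing:** the lid edge briefly caught on a ledge of the finger, and the wrist read about 18 N upward at the end of one move. That is below the 40 N limit, though I read force only at the end of each move, so a higher peak in between can't be ruled out. I raised the tool and the force dropped to near zero.

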